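Level an equipment stand on its pad

ROBOT

A 6-joint arm with a two-finger parallel gripper is mounted at the origin on the work surface. World frame = base frame: x ahead of the robot, y to its left, z up, the work surface at z = 0. Lengths are in m, angles in rad, forces in N, time in s.
With the tool pointing down it reaches from about 0.375 to 0.975 m from the base axis. Payload 3.8 kg.
Tool frame: the origin (TCP) lies midway between the tips of the shut fingers; the grasp point (between the pads) lies 19 mm behind it; z points along the fingers, y is the direction in which the jaws open and shut (so a half turn about z gives the same grasp; the last joint's range is limited). The gripper opens to 85 mm and grips with 20 to 120 N. Pads are 22 mm wide; open, the fingers measure 114 mm over their backs; the gripper's body (76 mm by 85 mm) begins 54 mm behind the grasp point. The pads swing forward as they close: fully open they stand 13 mm farther back than shut.
Start: joints at [-1.207, 0.264, 1.604, -0, 1.274, -0.037], TCP at [0.263, -0.622, 0.231] pointing down, gripper open.
Joint ranges: [-2.63, 2.63], [-0.94, 2.18], [0.31, 2.57], [-1.31, 4.45], [0, 2.66], [-2.55, 2.55]. Speed limits (rad/s): [2.57, 2.57, 3.14, 3.14, 3.14, 3.14].

INTERFACE

Orientations are given as a rotation vector (axis times angle).
In Python, from workcell import readout, read_camera, camera_params, bot gives the robot as it stands.
- The arm moves only by the tool apply_moves, never from a script. Its argument "plan" is a list that holds one entry, the list of rows, each a list of 7 numbers: the shift along the tool's x, y, z each as a share of 1000 mm, from -1 to 1, then the turn, a rotation vector about the tool's x, y, z each as a share of pi rad, from -1 to 1, then the gripper command: -1 is fully open, 1 is shut, values between are in proportion. A call has exactly 8 rows; each row is the pose to reach, as a shift and turn from the pose commanded when the call began, along the tool's axes at that moment, turning the shorter way round; what a row does not reach only later rows make up. A row lasts 1/12 s, in which the tool goes at most 41.7 mm and 7.16 degrees, less where a joint would pass 70% of its speed; a pose out of reach is approached as far as the arm can. A call with a number of a shift or a turn outside -1 to 1 is refused whole. A call with a gripper value outside its range is refused whole. The fingers move at their own pace and stop on an object; "force" is the grip in N (left out, the last holds). Time passes only in rows, so rows that repeat a pose let the fingers close, or fill a call up. It gives the time, the measured TCP pose, the force and the opening at its end, in the units of the state.
- readout.read_state(): the state, without advancing time (a new reading comes with each control period).
- read_camera(name): name is "side" or "top" or "wrist"; returns the picture (480x640x3 uint8, red, green, blue); there is no depth.
- camera_params(name): a dict with "fovy" (degrees; the focal length in pixels is half the picture's height over the tangent of half this angle, whatever the lens; pixels are square), "cx", "cy" (the principal point, pixels), "rvec" (rotation vector, rad) and "tvec" (3), from world to camera coordinates, as OpenCV has them; the wrist camera has in their place "hand_eye" (4x4, takes a point from camera to tool coordinates, whose origin is the TCP and whose axes are the flange's). Camera axes: x right, y down, z forward; pixel columns grow to the right and rows downward; lengths in m; the calibration is good to about 2 mm. A picture is of the moment at which its call begins: read the wrist's pose just before it. camera_params takes no time and is no camera call.
- bot.finish_job(): hands the job in, once; it reports no verdict.
The state is a dict: "time": time; "q": joint angles; "joint_vel": joint speeds; "joint_torque": joint torques, N m; "tool_pos": TCP position; "tcp_rot": TCP orientation; "wrist_force": force on the tool from outside, world axes, zero at the start; "torque": the same for the moment, N m; "width": opening from 0.0 (shut) to 1.0 (fully open).
Only numpy, scipy, OpenCV 4.12 (cv2) and the standard library are available. Lean on these libraries where they do the work, as an engineer would, in place of code of your own. Each camera call takes 0.05 s, during which the arm holds its last target.

TASK

Slide the loose rubber-topped pad under the raised adjustable foot of the equipment stand, the middle of its rubber straight below the foot, and let go of it. Then screw the foot down by its knob until it just touches: a light but definite bearing on the rubber, about the weight of a half-litre bottle of water (5 N), never screwed down hard. Let go, and leave the other things on the desk where they are.

Things in the scene. Friction and masses are not known exactly. Their poses are not given: they have to be found in the camera images.
- knob (a point): Centre of the round black ribbed hand knob (36 mm across, 24 mm high) on top of the stand's adjustable foot; grip it at any yaw from above. The stand's arm below it (34 mm wide) has its top at z = 60 mm, with a bush 24 mm across up to z = 69 mm. It moves down with the foot, and sits on the spindle through a springy rubber hub (about 1.5 N m per rad), so it lags under load and springs back when let go.
- foot: Knob, spindle and foot: one right-hand screw on a vertical axis. Clockwise seen from above lowers it all by 16 mm a turn (2.55 mm per rad). Running friction 0.03 to 0.04 N m; it stays where it is left. With the pad in place it touches after a fifth to four fifths of a turn. Origin on the axis, at the height of the foot's underside.
- sole_under (a point): Centre of the underside of the adjustable foot, a black rubber disc 70 mm across, 74 mm straight below the knob's centre while it hangs free. At the start 3 to 12 mm higher than the pad's rubber top.
- sole: The rubber foot disc, origin at its underside. Its four studs (on a 30 mm radius) turn with the knob, so once it bears on the pad they drag: the knob then takes roughly 0.02 N m more for each newton of bearing force. Beyond first touch, each further radian of turning adds about 18 N.
- stand: Black steel stand, fixed on the desk; origin on the desk below the adjustable foot's axis, z up. Its deck and the flat network unit on it (top 103 mm high) fill x = -30 to 170, y = 55 to 290 mm of its frame. An arm along y at x = 0 joins the deck to the adjustable foot; another at x = 140 mm has a plain fixed foot without a knob.
- pad: Loose pad, about 0.6 kg: steel plate 175 x 90 x 8 mm lying on the desk, a black rubber block 90 x 90 mm on one end, an upright grip at the other. Origin on its underside below the middle of the rubber; plate from x = -130 to +45 mm, grip on the -x side, z up.
- pad_middle (a point): On the pad at the middle of the rubber block, 8 mm above the pad's underside. The rubber's top is nominally 16 mm above the underside, but it has aged: it may be up to 2.5 mm higher or lower, and no given pose shows it.
- pad_grip (a point): Point to grasp on the pad's upright grip, 45 mm above its underside, 105 mm from the middle of the rubber along the pad's -x. The grip is a steel bar 10 mm thick along the pad's y (the way to pinch it), 36 mm long along x, from 8 to 62 mm above the underside.
- cup: Bystander: turned dark wooden drinking cup with a metal straw, 84 mm across, 105 mm high (straw to 165 mm); origin at its underside.
- jar: Bystander: clear jar with black cap, 60 mm across, 80 mm high; origin at its underside.
- screwdriver: Bystander: screwdriver lying flat, 190 mm long; origin at its underside near the middle.
- tape: Bystander: empty tape core, a ring 90 mm across, 24 mm high; origin at its underside.
- mouse: Bystander: small round black computer mouse, 60 mm across, 33 mm high; origin at its underside.

How it is judged:
On the way, in this order (a step that is already met when the one before it is completed fails the run):
1. the pad lies flat with the middle of its rubber below the foot (within 10 mm) and is let go of, the foot still clear of it (horizontal distance between pad_middle and sole_under below 0.01 m and contact force between the fingers and pad below 0.1 N and angle between pad's own z axis and vertical below 0.04 rad and contact force between sole and pad below 0.5 N), for 0.2 s.
2. the foot bears lightly on the pad (contact force between sole and pad above 2 N), for 0.3 s.
At the end, for the whole second after the job is handed in: The foot bears on the pad with 2 to 8 N, the middle of the pad's rubber is within 10 mm of the foot's axis, the pad lies flat and still, all let go of (contact force between sole and pad between 2 and 8 N and horizontal distance between pad_middle and sole_under below 0.01 m and angle between pad's own z axis and vertical below 0.04 rad and linear speed of pad below 0.01 m/s); the robot touches nothing.
It fails at once if the foot is pressed on the pad with more than 20 N (contact force between sole and pad above 20 N).
It fails at once if another thing on the desk (cup, jar, screwdriver, tape, mouse) is pushed more than 30 mm from its place (distance of any of cup, jar, screwdriver, tape, mouse from where it was at the start of the episode above 0.03 m).
It also fails if it takes over 72 s, if anything falls off the work surface, if the arm or the gripper's body presses on something with over 40 N, if the wrist force passes 120 N, or if a joint passes its speed limit or range.

## Working session

There is one attempt and no reset: what is moved stays moved. The work goes in short steps, Python scripts to look and compute and a tool call to move; the robot and the scene stay as the last step left them, time stands still between calls to the robot, and variables do not carry over. Pictures are saved under pics/ and viewed, and the job is handed in when it is done.

Besides the shell and the picture viewer there is one more tool, called as name(argument=value, ...), one argument or row to a line, values as JSON. apply_moves: Moves the arm, as the interface text tells. Shift numbers are shares of 1000 mm and turn numbers shares of pi rad, none past 1 either way. Its arguments: {"type":"object","properties":{"plan":{"type":"array","items":{"type":"array","items":{"type":"array","items":{"type":"number","minimum":-1,"maximum":1}}}},"force":{"type":"number"}},"required":["plan"]}

```bash
ls; mkdir -p pics; python3 - <<'E'
from workcell import readout, read_camera, camera_params, bot
import cv2
print(readout.read_state())
for n in ["side","top","wrist"]:
    print(n,camera_params(n)); cv2.imwrite(f"pics/{n}0.png",read_camera(n)[:,:,::-1])
E
```

```text
pics
{'time': 0.0, 'q': array([-1.20688738e+00,  2.64785978e-01,  1.60541151e+00, -1.19128351e-05,
        1.27371584e+00, -3.69088118e-02]), 'joint_vel': array([-0.00058135, -0.00189588,  0.00108216,  0.00131178, -0.00060565,
       -0.00055522]), 'joint_torque': array([ 1.96511046e-04, -5.15104580e+01, -3.67318368e+01,  2.68918002e-04,
        1.29107747e-02,  1.99104477e-06]), 'tool_pos': array([ 0.26308539, -0.62079804,  0.22991967]), 'tcp_rot': array([-3.07647127e+00, -6.24946915e-01,  6.10560641e-04]), 'wrist_force': array([ 0.5414594 , -0.11905658,  0.4764502 ]), 'torque': array([ 0.00012229,  0.03772135, -0.00240454]), 'width': 1.004613691943704}
side {'fovy': 47.91961146975406, 'cx': 326.84518339590227, 'cy': 229.58597330220755, 'rvec': array([ 0.29969859, -2.82258558,  1.18035952]), 'tvec': array([0.53132587, 0.2237628 , 1.06571546])}
top {'fovy': 49.80135678097762, 'cx': 317.7385354616656, 'cy': 243.5709800062433, 'rvec': array([ 2.23192047, -2.17837006,  0.07722935]), 'tvec': array([-0.13007292,  0.56282537,  1.19144724])}
wrist {'fovy': 63.590919033939635, 'cx': 319.2810858456344, 'cy': 239.42875604248562, 'hand_eye': array([[-5.61493746e-04, -9.58787206e-01, -2.84124582e-01,
         7.25847594e-02],
       [ 9.99999793e-01, -4.49102254e-04, -4.60713863e-04,
         1.12638887e-04],
       [ 3.14125567e-04, -2.84124782e-01,  9.58787260e-01,
        -1.43223475e-01],
       [ 0.00000000e+00,  0.00000000e+00,  0.00000000e+00,
         1.00000000e+00]])}
```

View pics/side0.png

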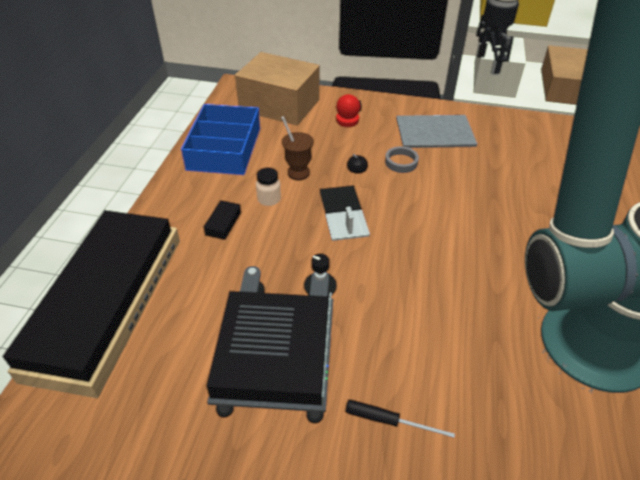

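View pics/top0.png

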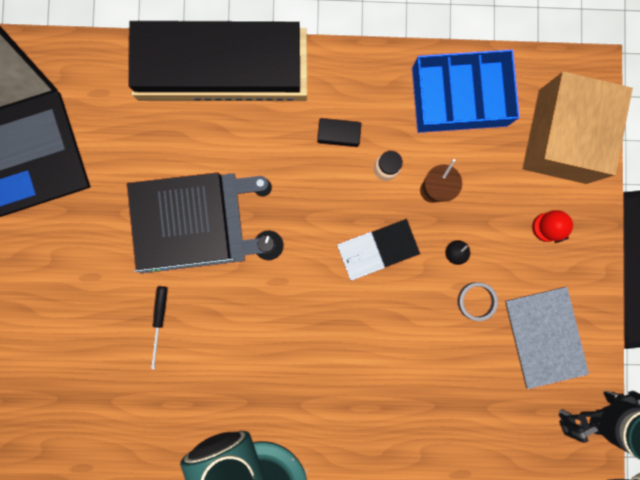

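View pics/wrist0.png

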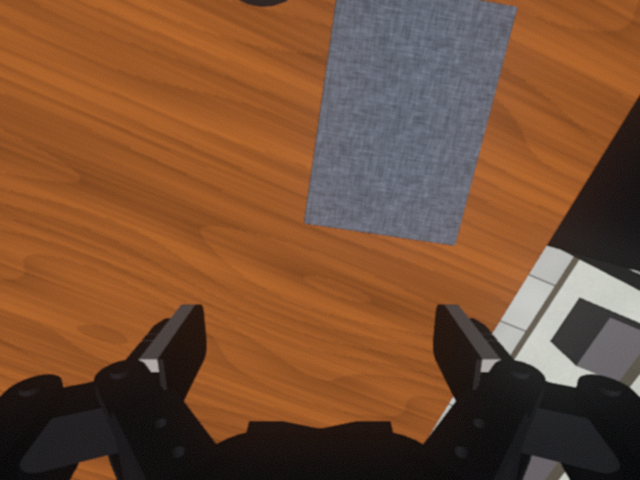

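Top view: the knob is at about (268,242). The pad's rubber is at about (397,242), with its plate and grip at (360,255) on the side facing the stand, so the pad has to turn before it goes under.

```bash
cat > h.py <<'E'
import numpy as np, cv2
from workcell import readout, read_camera, camera_params, bot
from scipy.spatial.transform import Rotation as R
def cam(n):
    p=camera_params(n); f=240/np.tan(np.radians(p['fovy']/2))
    K=np.array([[f,0,p['cx']],[0,f,p['cy']],[0,0,1]])
    if 'rvec' in p:
        Rm=R.from_rotvec(p['rvec']).as_matrix(); return K,Rm,np.array(p['tvec'])
    s=readout.read_state(); T=np.eye(4);T[:3,:3]=R.from_rotvec(s['tcp_rot']).as_matrix();T[:3,3]=s['tool_pos']
    W=np.linalg.inv(T@np.array(p['hand_eye'])); return K,W[:3,:3],W[:3,3]
def ray(n,uv,C=None):
    K,Rm,t=C or cam(n); d=Rm.T@np.linalg.inv(K)@[uv[0],uv[1],1]; return -Rm.T@t,d/np.linalg.norm(d)
def onz(n,uv,z,C=None):
    o,d=ray(n,uv,C); return o+d*(z-o[2])/d[2]
def tri(n1,u1,n2,u2):
    o1,d1=ray(n1,u1);o2,d2=ray(n2,u2)
    A=np.stack([d1,-d2],1); s=np.linalg.lstsq(A,o2-o1,rcond=None)[0]
    a,b=o1+s[0]*d1,o2+s[1]*d2; return (a+b)/2,np.linalg.norm(a-b)
def proj(n,X,C=None):
    K,Rm,t=C or cam(n); c=K@(Rm@np.asarray(X)+t); return c[:2]/c[2]
E
python3 - <<'E'
from h import *
im=cv2.imread('pics/top0.png')
c=im[140:320,230:480]; cv2.imwrite('pics/topc.png',cv2.resize(c,None,fx=3.2,fy=3.2,interpolation=cv2.INTER_CUBIC))
im=cv2.imread('pics/side0.png')
c=im[170:350,220:420]; cv2.imwrite('pics/sidec.png',cv2.resize(c,None,fx=3.2,fy=3.2,interpolation=cv2.INTER_CUBIC))
E
```

```text
(no output)
```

View pics/topc.png

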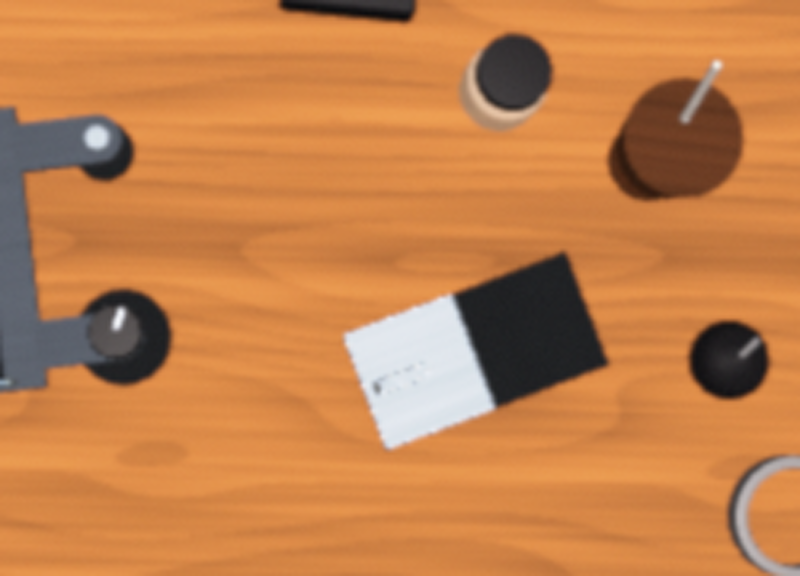

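View pics/sidec.png

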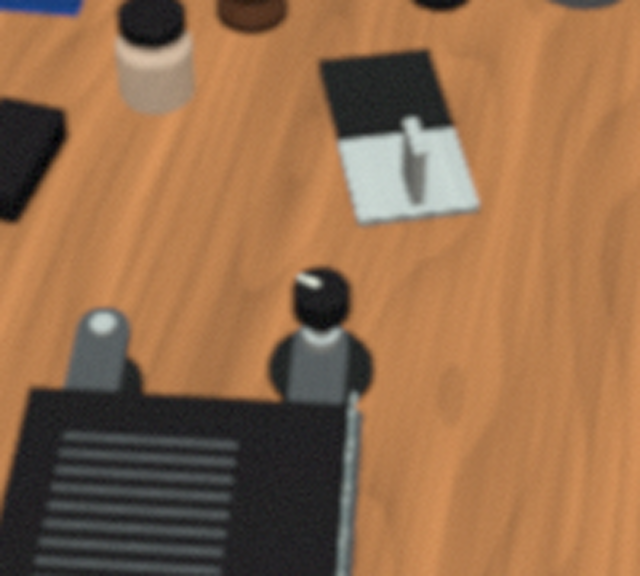

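Crop corners read for the rubber: (456,295), (565,252), (607,364), (495,408). Plate end: (345,335), (388,449). Knob top: (113,330). Fixed foot's arm end: (97,138).

```bash
python3 - <<'E'
from h import *
T=lambda x,y:(x/3.2+230-.3,y/3.2+140-.3)
S=lambda x,y:(x/3.2+220-.3,y/3.2+170-.3)
rub=[onz('top',T(*p),.016) for p in [(456,295),(565,252),(607,364),(495,408)]]
pl=[onz('top',T(*p),.008) for p in [(345,335),(388,449)]]
print('rub',np.round(rub,4)); print('mid',np.mean(rub,0)); print('plate',np.round(pl,4))
m=np.mean(rub,0); e=np.mean(pl,0); d=(m-e)[:2]; print('len',np.hypot(*d),'yaw',np.degrees(np.arctan2(d[1],d[0])))
u=d/np.hypot(*d); print('grip',m[:2]-.105*u, 'gripB', e[:2]+.025*u)
rs=[onz('side',S(*p),.016) for p in [(322,62),(430,50),(457,128),(340,138)]]
ps=[onz('side',S(*p),.008) for p in [(362,223),(480,210)]]
print('side mid',np.mean(rs,0),'plate',np.mean(ps,0))
print('knobtop tri',tri('top',T(113,330),'side',S(322,282)))
for z in (.1,.11): print(onz('top',T(113,330),z))
print('sole',onz('top',T(124,337),.03))
print('sole side',onz('side',S(321,372),.03))
print('fixedarm',onz('top',T(97,138),.06))
for nm,p,z in [('cup',(675,140),.1),('mouse',(728,360),.03),('jar',(513,72),.08),('tape',(785,512),.024)]: print(nm,onz('top',T(*p),z))
E
```

```text
rub [[ 0.5963 -0.2432  0.016 ]
 [ 0.63   -0.3227  0.016 ]
 [ 0.5485 -0.3548  0.016 ]
 [ 0.5144 -0.2732  0.016 ]]
mid [ 0.57231897 -0.29846975  0.016     ]
plate [[ 0.5654 -0.163   0.008 ]
 [ 0.4826 -0.1964  0.008 ]]
len 0.12821259202722238 yaw -67.87674055104029
grip [ 0.53277593 -0.20120029] gripB [ 0.53344907 -0.2028561 ]
side mid [ 0.56933347 -0.29305934  0.016     ] plate [ 0.52152877 -0.17524432  0.008     ]
knobtop tri (array([ 0.55873983, -0.00186712,  0.11471208]), np.float64(0.0016987404251970614))
[ 5.60312301e-01 -5.21015975e-04  1.00000000e-01]
[ 0.5598156  -0.00135097  0.11      ]
sole [ 0.55894619 -0.00275095  0.03      ]
sole side [ 5.57796708e-01 -2.01471476e-04  3.00000000e-02]
fixedarm [0.69752221 0.0179714  0.06      ]
cup [ 0.70024093 -0.38122817  0.1       ]
mouse [ 0.5530784  -0.43964274  0.03      ]
jar [ 0.74844523 -0.27221026  0.08      ]
tape [ 0.44411673 -0.48404195  0.024     ]
```

```bash
cat >> h.py <<'E'
def mv(x,y,z,yaw):
    s=readout.read_state(); R0=R.from_rotvec(s['tcp_rot']); 
    a=np.radians(yaw); Rt=R.from_matrix(np.array([[np.cos(a),np.sin(a),0],[np.sin(a),-np.cos(a),0],[0,0,-1]]))
    d=R0.inv().apply(np.array([x,y,z])-s['tool_pos']); r=(R0.inv()*Rt).as_rotvec()/np.pi
    print('pos',np.round(s['tool_pos'],4),'yaw',np.degrees(np.arctan2(*R0.as_matrix()[1::-1,0])).round(2),'t',s['time'])
    print('SHIFT',np.round(d,4),'TURN',np.round(r,4))
E
python3 -c "
from h import *
mv(.533,-.202,.19,112)"
```

```text
pos [ 0.2631 -0.621   0.2302] yaw 22.96 t 0.15
SHIFT [ 0.4119 -0.2804  0.0407] TURN [-4.000e-04 -5.000e-04 -4.946e-01]
```

apply_moves(
  plan=[
    [[0.052,-0.035,0,0,0,-0.062,-1],[0.104,-0.07,0,0,0,-0.124,-1],[0.156,-0.105,0.01,0,0,-0.186,-1],[0.208,-0.14,0.02,0,0,-0.248,-1],[0.26,-0.175,0.025,0,0,-0.31,-1],[0.312,-0.21,0.03,0,0,-0.372,-1],[0.364,-0.245,0.035,0,0,-0.434,-1],[0.412,-0.28,0.04,0,0,-0.495,-1]],
  ],
)

```text
time: 0.82
tool_pos: [0.4448, -0.3411, 0.2057]
tcp_rot: [-2.396, -2.032, -0.0]
wrist_force: [1.3, -0.7, 0.4]
width: 1.004
```

```bash
python3 -c "
from h import *
mv(.533,-.202,.19,112)"
```

```text
pos [ 0.4448 -0.3411  0.2057] yaw 80.59 t 0.8167
SHIFT [0.1517 0.0643 0.0157] TURN [-0.000e+00 -1.000e-04 -1.745e-01]
```

apply_moves(
  plan=[
    [[0.038,0.016,0.004,0,0,-0.04,-1],[0.076,0.032,0.008,0,0,-0.08,-1],[0.114,0.048,0.012,0,0,-0.12,-1],[0.15,0.064,0.016,0,0,-0.16,-1],[0.152,0.064,0.016,0,0,-0.174,-1],[0.152,0.064,0.016,0,0,-0.174,-1],[0.152,0.064,0.016,0,0,-0.174,-1],[0.152,0.064,0.016,0,0,-0.174,-1]],
  ],
)

```text
time: 1.48
tool_pos: [0.5326, -0.2048, 0.19]
tcp_rot: [-1.769, -2.596, 0.001]
wrist_force: [-0.2, -0.5, -0.1]
width: 0.996
```

```bash
python3 -c "
from h import *
mv(.533,-.202,.19,112)
cv2.imwrite('pics/w1.png',read_camera('wrist')[:,:,::-1])
print(proj('wrist',[.533,-.202,.062]),proj('wrist',[.572,-.298,.016]))"
```

```text
pos [ 0.5326 -0.2048  0.19  ] yaw 111.46 t 1.4833
SHIFT [0.0025 0.0014 0.    ] TURN [-0.0002  0.     -0.003 ]
[321.14221505 224.98502372] [322.20618136 322.59367689]
```

View pics/w1.png

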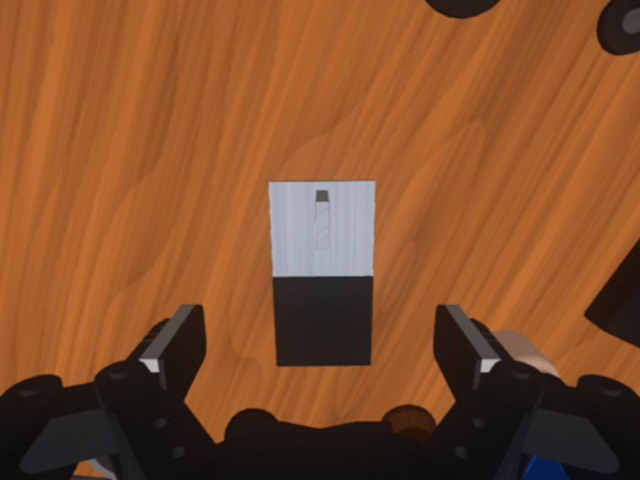

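The grip's top is at (322,226) against a prediction of (321,225), and the plate is square to the view. Descending.

apply_moves(
  plan=[
    [[0.0025,0.0015,0.03,0,0,-0.003,-1],[0.0025,0.0015,0.06,0,0,-0.003,-1],[0.0025,0.0015,0.09,0,0,-0.003,-1],[0.0025,0.0015,0.12,0,0,-0.003,-1],[0.0025,0.0015,0.15,0,0,-0.003,-1],[0.0025,0.0015,0.163,0,0,-0.003,-1],[0.0025,0.0015,0.163,0,0,-0.003,-1],[0.0025,0.0015,0.163,0,0,-0.003,-1]],
  ],
)

```text
time: 2.2
tool_pos: [0.533, -0.202, 0.027]
tcp_rot: [-1.756, -2.604, 0.0]
wrist_force: [1.3, -0.6, 1.0]
width: 1.0
```

```bash
python3 -c "
from h import *
mv(.533,-.202,.027,112)
cv2.imwrite('pics/w2.png',read_camera('wrist')[:,:,::-1])"
```

```text
pos [ 0.533 -0.202  0.027] yaw 112.02 t 2.2
SHIFT [-0. -0.  0.] TURN [-0.0003 -0.0003  0.0001]
```

View pics/w2.png

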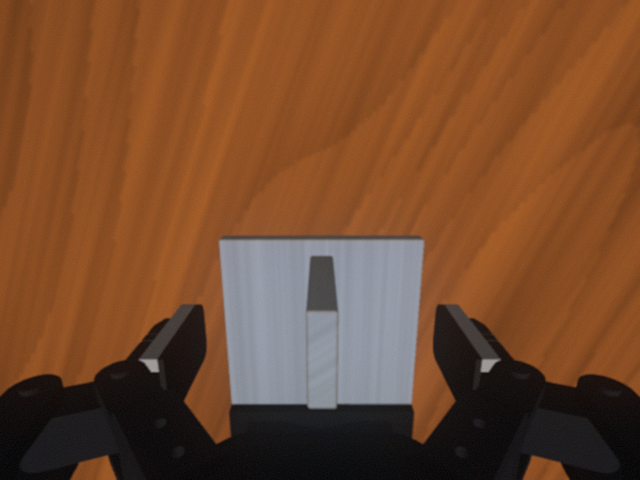

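The grip bar (322, 310–408) sits midway between the fingers. Closing.

apply_moves(
  plan=[
    [[0,0,0,0,0,0,0.2],[0,0,0,0,0,0,0.6],[0,0,0,0,0,0,1],[0,0,0,0,0,0,1],[0,0,0,0,0,0,1],[0,0,0,0,0,0,1],[0,0,0,0,0,0,1],[0,0,0,0,0,0,1]],
  ],
  force=60,
)

```text
time: 2.92
tool_pos: [0.5335, -0.2012, 0.0275]
tcp_rot: [-1.754, -2.606, 0.0]
wrist_force: [-2.0, 1.0, 5.3]
width: 0.105
```

```bash
python3 -c "
from h import *
mv(.43,-.16,.027,112)"
```

```text
pos [ 0.5335 -0.2012  0.0275] yaw 112.12 t 2.9167
SHIFT [ 0.0772 -0.0804  0.0005] TURN [-0.      0.      0.0007]
```

apply_moves(
  plan=[
    [[0.008,-0.008,0,0,0,0,1],[0.02,-0.021,0,0,0,0,1],[0.033,-0.034,0,0,0,0,1],[0.046,-0.047,0,0,0,0,1],[0.058,-0.06,0,0,0,0,1],[0.07,-0.073,0,0,0,0,1],[0.077,-0.08,0,0,0,0,1],[0.077,-0.08,0,0,0,0,1]],
  ],
)

```text
time: 3.58
tool_pos: [0.4287, -0.1593, 0.0275]
tcp_rot: [-1.753, -2.606, 0.0]
wrist_force: [-2.8, 1.2, 8.3]
width: 0.106
```

```bash
python3 -c "
from h import *
mv(.43,-.16,.0275,195)"
```

```text
pos [ 0.4287 -0.1593  0.0275] yaw 112.14 t 3.5833
SHIFT [-0.0012  0.0009  0.    ] TURN [-0.000e+00 -1.000e-04 -4.603e-01]
```

apply_moves(
  plan=[
    [[0,0,0,0,0,-0.02,1],[0,0,0,0,0,-0.05,1],[0,0,0,0,0,-0.08,1],[0,0,0,0,0,-0.11,1],[0,0,0,0,0,-0.14,1],[0,0,0,0,0,-0.17,1],[0,0,0,0,0,-0.2,1],[0,0,0,0,0,-0.23,1]],
  ],
)

```text
time: 4.25
tool_pos: [0.4304, -0.1606, 0.0275]
tcp_rot: [0.714, 3.059, -0.001]
wrist_force: [-1.6, -4.0, 4.3]
width: 0.104
```

apply_moves(
  plan=[
    [[0,0,0,0,0,-0.03,1],[0,0,0,0,0,-0.06,1],[0,0,0,0,0,-0.09,1],[0,0,0,0,0,-0.12,1],[0,0,0,0,0,-0.15,1],[0,0,0,0,0,-0.18,1],[0,0,0,0,0,-0.21,1],[0,0,0,0,0,-0.23,1]],
  ],
)

```text
time: 4.92
tool_pos: [0.4311, -0.1605, 0.0276]
tcp_rot: [-0.413, 3.113, -0.002]
wrist_force: [2.1, -1.7, 1.6]
width: 0.116
```

```bash
python3 -c "
from h import *
mv(.4576,-.0287,.0275,195)
cv2.imwrite('pics/t3.png',read_camera('top')[:,:,::-1])
cv2.imwrite('pics/s3.png',read_camera('side')[:,:,::-1])"
```

```text
pos [ 0.4311 -0.1605  0.0276] yaw -164.88 t 4.9167
SHIFT [-0.06    0.1203 -0.    ] TURN [-0.0004  0.0004  0.0007]
```

View pics/t3.png

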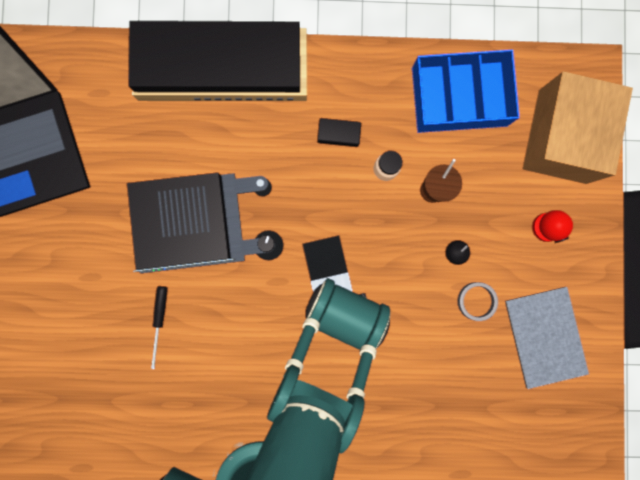

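View pics/s3.png

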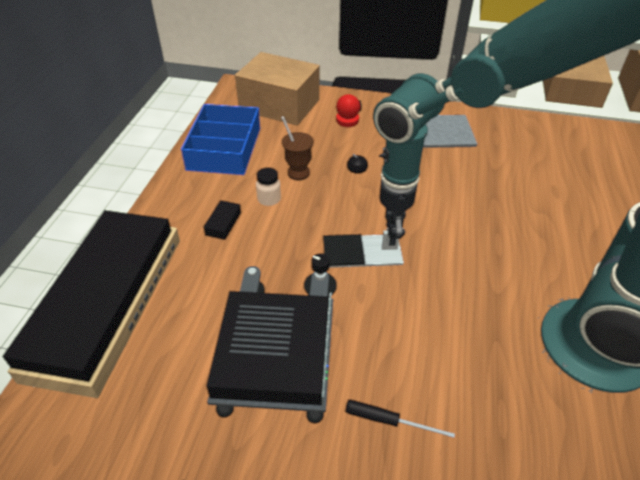

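The pad turned cleanly and lies flat with its rubber at top pixel about (325,260). I'll measure where the rubber sits relative to the tool.

```bash
python3 - <<'E'
from h import *
im=cv2.imread('pics/t3.png')
m=(im.max(2)<60).astype(np.uint8); m[:,:295]=0;m[:,365:]=0;m[:225]=0;m[290:]=0
n,l,st,ce=cv2.connectedComponentsWithStats(m); i=1+st[1:,4].argmax(); print(st[i],ce[i])
c=cv2.findContours((l==i).astype(np.uint8),0,1)[0][0]; r=cv2.minAreaRect(c); print(r)
b=cv2.boxPoints(r); print(np.round([onz('top',p,.016) for p in b],4)); print(onz('top',r[0],.016),onz('top',ce[i],.016))
a=np.radians(15.1); print('pred',[.4311+.105*np.cos(a),-.1605+.105*np.sin(a)])
cv2.imwrite('pics/t3c.png',cv2.resize(im[225:300,230:365],None,fx=5,fy=5,interpolation=cv2.INTER_CUBIC))
E
```

```text
[ 304  237   43   43 1297] [324.65150347 257.63531226]
((324.67974853515625, 257.61236572265625), (35.97751998901367, 35.97752380371094), 77.00537872314453)
[[ 0.5636 -0.0823  0.016 ]
 [ 0.5846 -0.1637  0.016 ]
 [ 0.5033 -0.1843  0.016 ]
 [ 0.4825 -0.1031  0.016 ]]
[ 0.53343228 -0.13331373  0.016     ] [ 0.53337722 -0.13324912  0.016     ]
pred [np.float64(0.5324746262423186), np.float64(-0.13314702659252192)]
```

View pics/t3c.png

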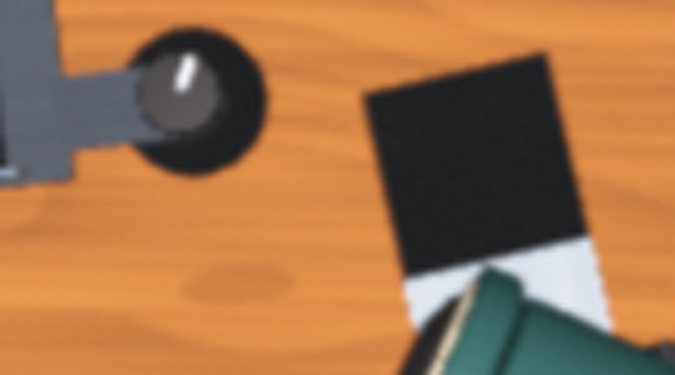

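```bash
python3 -c "
from h import *
mv(.4568,-.0292,.0275,195)"
```

```text
pos [ 0.431  -0.1603  0.0275] yaw -165.06 t 5.0167
SHIFT [-0.0588  0.12   -0.    ] TURN [-0.0003  0.0003 -0.0003]
```

apply_moves(
  plan=[
    [[-0.003,0.006,0,0,0,0,1],[-0.008,0.016,0,0,0,0,1],[-0.013,0.026,0,0,0,0,1],[-0.018,0.036,0,0,0,0,1],[-0.023,0.046,0,0,0,0,1],[-0.028,0.056,0,0,0,0,1],[-0.03,0.06,0,0,0,0,1],[-0.03,0.06,0,0,0,0,1]],
  ],
)

```text
time: 5.68
tool_pos: [0.4442, -0.0939, 0.0275]
tcp_rot: [-0.406, 3.115, -0.0]
wrist_force: [-0.1, -1.2, 5.9]
width: 0.106
```

```bash
python3 -c "
from h import *
mv(.4568,-.0292,.0275,195); print(readout.read_state()['wrist_force'])
"
```

```text
pos [ 0.4442 -0.0939  0.0275] yaw -165.16 t 5.6833
SHIFT [-0.0288  0.0593 -0.    ] TURN [-0.0001  0.0001 -0.0009]
[-0.07391681 -1.1732031   5.93121043]
```

apply_moves(
  plan=[
    [[-0.003,0.006,0,0,0,0,1],[-0.008,0.016,0,0,0,0,1],[-0.013,0.026,0,0,0,0,1],[-0.018,0.036,0,0,0,0,1],[-0.023,0.046,0,0,0,0,1],[-0.0285,0.056,0,0,0,0,1],[-0.0288,0.0595,0,0,0,-0.001,1],[-0.0288,0.0595,0,0,0,-0.001,1]],
  ],
)

```text
time: 6.35
tool_pos: [0.457, -0.029, 0.0275]
tcp_rot: [-0.411, 3.113, -0.0]
wrist_force: [1.8, -1.2, 5.8]
width: 0.106
```

```bash
python3 -c "
from h import *
cv2.imwrite('pics/t4.png',read_camera('top')[:,:,::-1])
im=read_camera('side')[:,:,::-1];cv2.imwrite('pics/s4.png',cv2.resize(im[200:360,220:430],None,fx=3.5,fy=3.5,interpolation=cv2.INTER_CUBIC))
mv(.4568,-.0292,.0275,195); print(readout.read_state()['wrist_force'])
im=cv2.imread('pics/t4.png');cv2.imwrite('pics/t4c.png',cv2.resize(im[200:330,180:340],None,fx=4.5,fy=4.5,interpolation=cv2.INTER_CUBIC))
"
```

```text
pos [ 0.457  -0.029   0.0275] yaw -164.98 t 6.45
SHIFT [ 0.0003 -0.0001  0.    ] TURN [0.0002 0.0004 0.0001]
[2.16808532 1.27136581 5.20080418]
```

View pics/t4c.png

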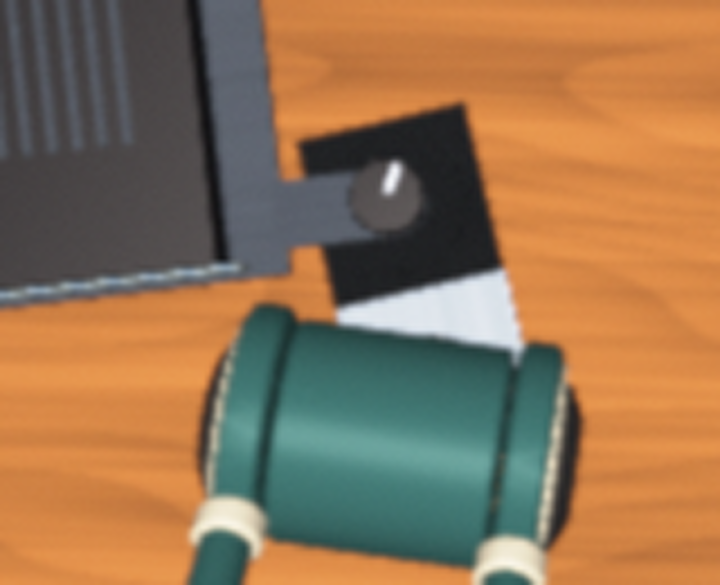

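View pics/s4.png

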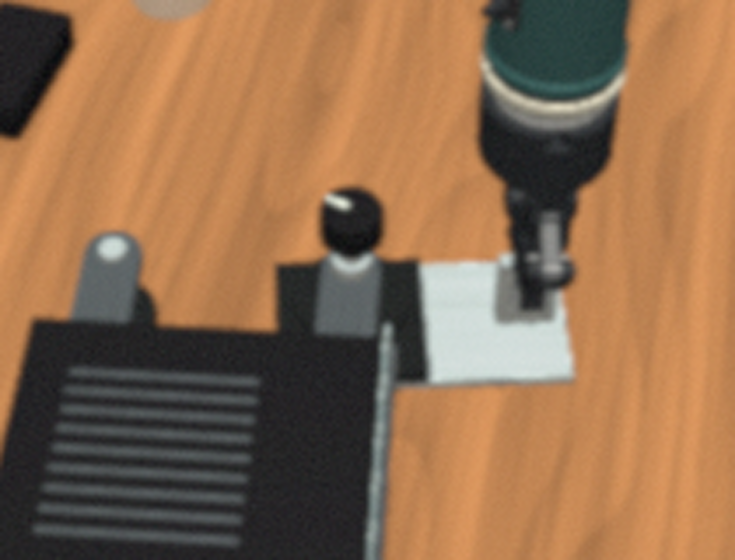

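Rubber corners in the crop are (300,142), (463,102), (503,267) and (340,303). Their centre in the full picture is (268.8,244.8), and the sole is at (268.3,244.9), so the pad is centred. Releasing.

apply_moves(
  plan=[
    [[0,0,0,0,0,0,0.6],[0,0,0,0,0,0,0.2],[0,0,0,0,0,0,0],[0,0,0,0,0,0,0],[0,0,0,0,0,0,0],[0,0,0,0,0,0,0],[0,0,0,0,0,0,0],[0,0,0,0,0,0,0]],
  ],
)

```text
time: 7.12
tool_pos: [0.4564, -0.0294, 0.0271]
tcp_rot: [0.413, -3.114, -0.0]
wrist_force: [0.8, 0.1, 0.1]
width: 0.493
```

apply_moves(
  plan=[
    [[0,0,-0.03,0,0,0,0],[0,0,-0.065,0,0,0,0],[0,0,-0.1,0,0,0,0],[0,0,-0.14,0,0,0,0],[0.01,0,-0.17,0,0,0,0],[0.02,0,-0.18,0,0,0,0],[0.03,0,-0.18,0,0,0,0],[0.03,0,-0.18,0,0,0,0]],
  ],
)

```text
time: 7.78
tool_pos: [0.4262, -0.0375, 0.2072]
tcp_rot: [-0.412, 3.114, -0.001]
wrist_force: [-0.0, 0.2, 0.7]
width: 0.501
```

```bash
python3 -c "
from h import *
cv2.imwrite('pics/t5.png',read_camera('top')[:,:,::-1])
im=read_camera('side')[:,:,::-1];cv2.imwrite('pics/s5.png',cv2.resize(im[200:360,220:430],None,fx=3.5,fy=3.5,interpolation=cv2.INTER_CUBIC))
mv(.559,-.002,.18,0); s=readout.read_state();print(s['wrist_force'],s['torque'],s['q'])
im=cv2.imread('pics/t5.png');cv2.imwrite('pics/t5c.png',cv2.resize(im[200:330,180:340],None,fx=4.5,fy=4.5,interpolation=cv2.INTER_CUBIC))
"
```

```text
pos [ 0.4262 -0.0371  0.2054] yaw -164.93 t 7.8833
SHIFT [-0.1374 -0.0007  0.0251] TURN [ 1.000e-03  4.000e-04 -9.163e-01]
[-0.20347221  0.05531516 -0.54841287] [ 0.03767754 -0.00254169  0.00795329] [-1.45133387e-01 -1.99735960e-01  2.13004226e+00  1.55838581e-04
  1.21358879e+00 -1.97904101e+00]
```

View pics/t5c.png

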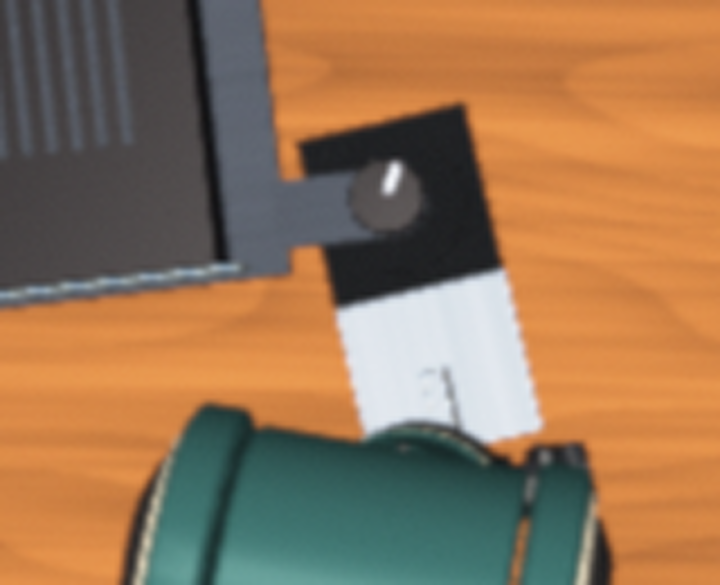

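View pics/s5.png

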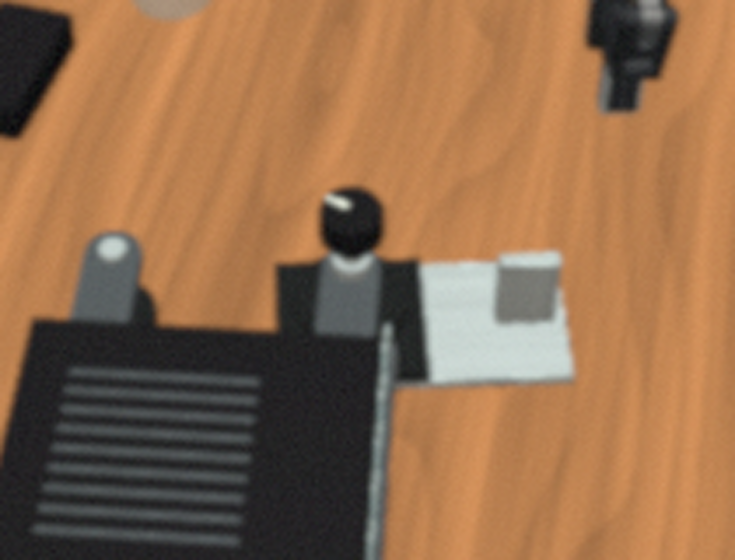

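The pad stayed put when released: same corners, flat in the side view. Going over the knob with the wrist turned near its counter-clockwise end.

```bash
python3 -c "
from h import *
mv(.559,-.002,.19,225)
"
```

```text
pos [ 0.4262 -0.0371  0.2054] yaw -164.93 t 7.8833
SHIFT [-0.1373 -0.0007  0.0151] TURN [ 0.0005 -0.0006 -0.1663]
```

apply_moves(
  plan=[
    [[-0.03,0,0,0,0,-0.03,-0.2],[-0.065,0,0,0,0,-0.06,-0.2],[-0.1,0,0,0,0,-0.1,-0.2],[-0.13,0,0.01,0,0,-0.13,-0.2],[-0.137,-0.0005,0.015,0,0,-0.166,-0.2],[-0.137,-0.0005,0.015,0,0,-0.166,-0.2],[-0.137,-0.0005,0.015,0,0,-0.166,-0.2],[-0.137,-0.0005,0.015,0,0,-0.166,-0.2]],
  ],
)

```text
time: 8.55
tool_pos: [0.5585, -0.002, 0.1906]
tcp_rot: [1.197, -2.901, -0.002]
wrist_force: [0.4, 1.2, 0.3]
width: 0.599
```

```bash
python3 -c "
from h import *
im=read_camera('wrist')[:,:,::-1]
mv(.559,-.002,.084,225);s=readout.read_state();print(s['q'][5],s['width'])
cv2.imwrite('pics/w6.png',im)
for z in (.109,.115): print(proj('wrist',[.559,-.002,z]))
"
```

```text
pos [ 0.5587 -0.0022  0.1913] yaw -135.16 t 8.6
SHIFT [-0.0004 -0.0002  0.1073] TURN [ 0.0004 -0.0004 -0.0009]
-2.401819461057408 0.6009907836230675
[319.2991979  248.13715623]
[319.319262   251.18600761]
```

View pics/w6.png

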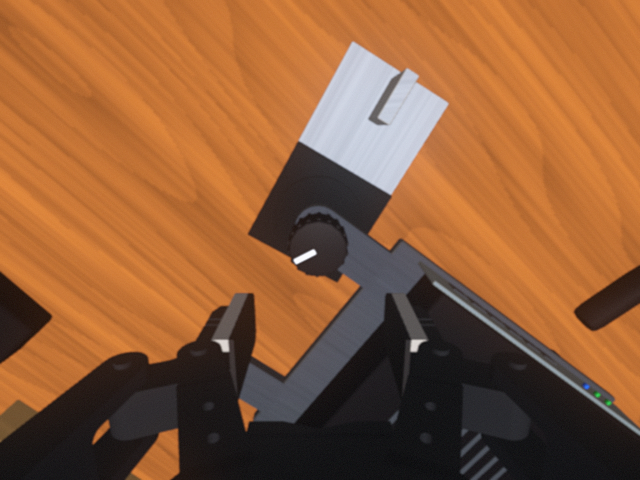

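The knob's top face is at about (319,251) and I predicted (319,250), so it is centred between the fingers. Descending.

apply_moves(
  plan=[
    [[-0.0004,0,0.02,0,0,0,-0.2],[-0.0004,0,0.04,0,0,0,-0.2],[-0.0004,0,0.06,0,0,0,-0.2],[-0.0004,0,0.08,0,0,0,-0.2],[-0.0004,0,0.1,0,0,0,-0.2],[-0.0004,0,0.107,0,0,0,-0.2],[-0.0004,0,0.107,0,0,0,-0.2],[-0.0004,0,0.107,0,0,0,-0.2]],
  ],
)

```text
time: 9.27
tool_pos: [0.56, -0.0019, 0.0857]
tcp_rot: [-1.2, 2.903, -0.0]
wrist_force: [0.4, -0.5, 0.1]
width: 0.594
```

```bash
cat >> h.py <<'E'
def st():
    s=readout.read_state(); 
    print('t',round(s['time'],2),'F',s['wrist_force'].round(2),'M',s['torque'].round(4),'q6',s['q'][5].round(4),'jt6',s['joint_torque'][5].round(4),'z',s['tool_pos'].round(4),'w',s['width'].round(3),'yaw',np.degrees(np.arctan2(*R.from_rotvec(s['tcp_rot']).as_matrix()[1::-1,0])).round(2))
E
python3 -c "
from h import *
st()
im=read_camera('side')[:,:,::-1];cv2.imwrite('pics/s7.png',cv2.resize(im[180:360,220:430],None,fx=3.3,fy=3.3,interpolation=cv2.INTER_CUBIC))
st()"
```

```text
Traceback (most recent call last):
  File "h.py", line 29, in st
    print('t',round(s['time'],2),'F',s['wrist_force'].round(2),'M',s['torque'].round(4),'q6',s['q'][5].round(4),'jt6',s['joint_torque'][5].round(4),'z',s['tool_pos'].round(4),'w',s['width'].round(3),'yaw',np.degrees(np.arctan2(*R.from_rotvec(s['tcp_rot']).as_matrix()[1::-1,0])).round(2))
                                                                                                                                                                                   ^^^^^^^^^^^^^^^^
AttributeError: 'float' object has no attribute 'round'
```

```bash
sed -i "s/s\['width'\].round(3)/round(s['width'],3)/" h.py
python3 -c "
from h import *
st()
im=read_camera('side')[:,:,::-1];cv2.imwrite('pics/s7.png',cv2.resize(im[180:360,220:430],None,fx=3.3,fy=3.3,interpolation=cv2.INTER_CUBIC))
st()"
```

```text
t 9.27 F [ 0.41 -0.54  0.06] M [-0.026  -0.0124 -0.0551] q6 -2.4028 jt6 0.0078 z [ 0.56   -0.0019  0.0857] w 0.594 yaw -135.07
t 9.32 F [0.63 0.73 0.17] M [ 0.0008  0.0252 -0.0144] q6 -2.4029 jt6 0.0061 z [ 0.5609 -0.0019  0.0865] w 0.605 yaw -135.06
```

View pics/s7.png

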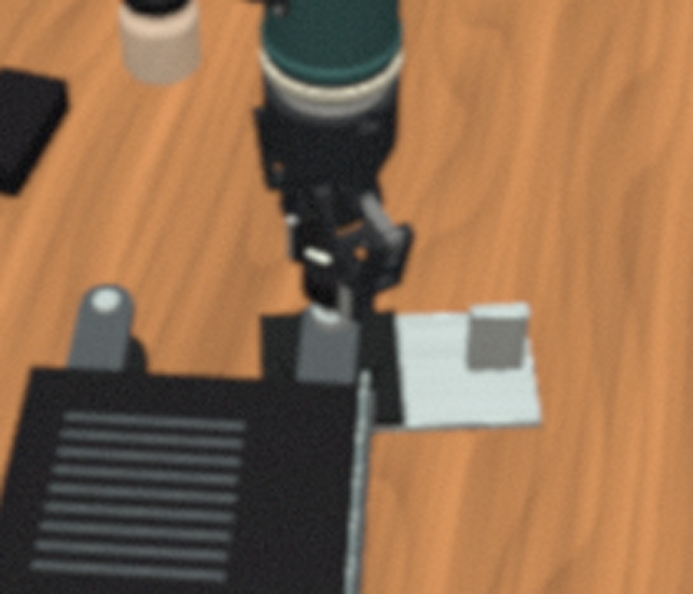

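apply_moves(
  plan=[
    [[0,0,0,0,0,0,0.1],[0,0,0,0,0,0,0.3],[0,0,0,0,0,0,1],[0,0,0,0,0,0,1],[0,0,0,0,0,0,1],[0,0,0,0,0,0,1],[0,0,0,0,0,0,1],[0,0,0,0,0,0,1]],
  ],
  force=30,
)

```text
time: 9.98
tool_pos: [0.5611, -0.0013, 0.0873]
tcp_rot: [-1.201, 2.901, -0.0]
wrist_force: [-2.5, 1.9, 4.3]
width: 0.41
```

```bash
python3 -c "
from h import *
st();read_camera('side');st();read_camera('side');st()"
```

```text
t 9.98 F [-2.48  1.89  4.34] M [ 0.2732  0.4079 -0.0372] q6 -2.4032 jt6 -0.0078 z [ 0.5611 -0.0013  0.0873] w 0.41 yaw -135.03
t 10.03 F [-2.21  2.2   4.2 ] M [ 0.1926  0.3993 -0.0031] q6 -2.4032 jt6 -0.0078 z [ 0.5611 -0.0013  0.0873] w 0.413 yaw -135.03
t 10.08 F [-2.35  0.99  4.59] M [0.219  0.3682 0.0295] q6 -2.4032 jt6 -0.0078 z [ 0.5611 -0.0013  0.0873] w 0.41 yaw -135.03
```

apply_moves(
  plan=[
    [[0,0,0.00025,0,0,0.03125,1],[0,0,0.0005,0,0,0.0625,1],[0,0,0.00075,0,0,0.09375,1],[0,0,0.001,0,0,0.125,1],[0,0,0.00125,0,0,0.15625,1],[0,0,0.0015,0,0,0.1875,1],[0,0,0.00175,0,0,0.21875,1],[0,0,0.002,0,0,0.25,1]],
  ],
)

```text
time: 10.75
tool_pos: [0.5615, -0.0027, 0.0854]
tcp_rot: [0.007, 3.139, -0.003]
wrist_force: [-1.0, -3.5, 4.4]
width: 0.403
```

```bash
python3 -c "
from h import *
st();read_camera('side');st();
im=read_camera('side')[:,:,::-1];cv2.imwrite('pics/s8.png',cv2.resize(im[180:360,220:430],None,fx=3.3,fy=3.3,interpolation=cv2.INTER_CUBIC))
st()"
```

```text
t 10.75 F [-1.02 -3.46  4.42] M [-0.8348  0.272   0.0223] q6 -1.613 jt6 -1.1947 z [ 0.5615 -0.0027  0.0854] w 0.403 yaw 179.74
t 10.8 F [-2.88 -3.37  4.8 ] M [-0.8024  0.2531  0.0471] q6 -1.6088 jt6 0.0939 z [ 0.5615 -0.0027  0.0853] w 0.413 yaw 179.49
t 10.85 F [-1.4  -4.17  6.39] M [-0.8985  0.2955 -0.0013] q6 -1.6175 jt6 0.8461 z [ 0.5616 -0.0027  0.0853] w 0.409 yaw 179.98
```

View pics/s8.png

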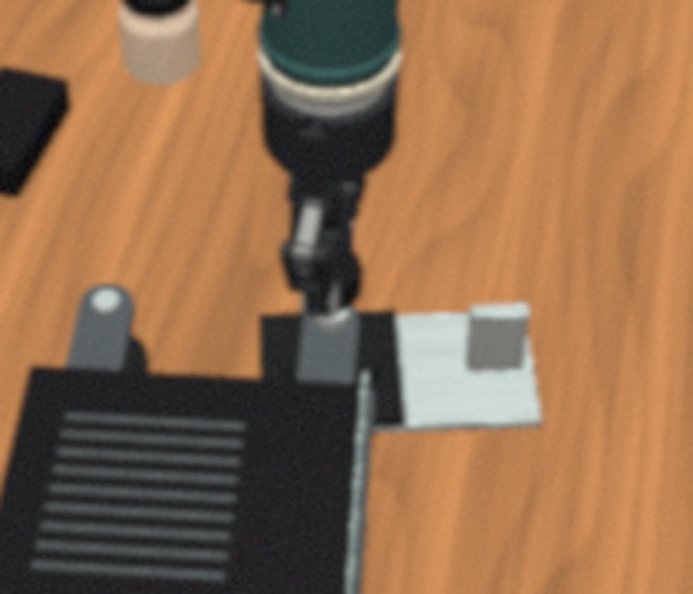

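apply_moves(
  plan=[
    [[0.001,-0.0003,0.00025,0,0,0.03,1],[0.002,-0.0007,0.0005,0,0,0.06,1],[0.002,-0.0007,0.00075,0,0,0.09,1],[0.002,-0.0007,0.001,0,0,0.12,1],[0.002,-0.0007,0.00125,0,0,0.15,1],[0.002,-0.0007,0.0015,0,0,0.18,1],[0.002,-0.0007,0.0016,0,0,0.195,1],[0.002,-0.0007,0.0016,0,0,0.195,1]],
  ],
)

```text
time: 11.52
tool_pos: [0.5605, -0.0038, 0.0838]
tcp_rot: [0.944, 2.991, -0.001]
wrist_force: [2.1, -5.1, 4.7]
width: 0.412
```

```bash
cat >> h.py <<'E'
def avg(n=10,skip=2):
    F=[];M=[];J=[]
    for i in range(n+skip):
        read_camera('side'); s=readout.read_state()
        if i>=skip: F.append(s['wrist_force']);M.append(s['torque']);J.append(s['joint_torque'][5])
    print('F',np.mean(F,0).round(2),'M',np.mean(M,0).round(4),'Mz se',(np.std(np.array(M)[:,2])/n**.5).round(4),'J6',np.round(J[-3:],3))
    st()
E
python3 -c "
from h import *
st();avg(10)"
```

```text
t 11.52 F [ 2.08 -5.14  4.65] M [-1.1646  0.0086  0.016 ] q6 -1.0076 jt6 0.5306 z [ 0.5605 -0.0038  0.0838] w 0.412 yaw 144.96
F [ 1.28 -5.15  4.63] M [-1.1594  0.046   0.0072] Mz se 0.0107 J6 [0.019 0.019 0.019]
t 12.12 F [ 1.1  -4.96  4.43] M [-1.1483  0.0677  0.0461] q6 -1.0099 jt6 0.0191 z [ 0.5606 -0.0038  0.0838] w 0.408 yaw 145.09
```

apply_moves(
  plan=[
    [[-0.0004,-0.0006,0.0001,0,0,0.005,1],[-0.0009,-0.0012,0.0002,0,0,0.017,1],[-0.0009,-0.0012,0.0003,0,0,0.03,1],[-0.0009,-0.0012,0.0004,0,0,0.043,1],[-0.0009,-0.0012,0.0005,0,0,0.056,1],[-0.0009,-0.0012,0.0006,0,0,0.069,1],[-0.0009,-0.0012,0.0007,0,0,0.078,1],[-0.0009,-0.0012,0.0007,0,0,0.083,1]],
  ],
)

```text
time: 12.78
tool_pos: [0.5602, -0.0044, 0.0831]
tcp_rot: [1.325, 2.844, 0.001]
wrist_force: [-0.2, -2.1, 7.1]
width: 0.407
```

```bash
python3 -c "
from h import *
st();avg(8)"
```

```text
t 12.78 F [-0.15 -2.1   7.05] M [-0.6432  0.3058  0.0077] q6 -0.75 jt6 -0.0442 z [ 0.5602 -0.0044  0.0831] w 0.407 yaw 130.03
F [ 0.18 -2.64  6.55] M [-0.6296  0.2445 -0.0023] Mz se 0.0066 J6 [0.018 0.018 0.018]
t 13.28 F [ 0.73 -2.81  6.09] M [-0.6515  0.2369 -0.0252] q6 -0.7514 jt6 0.0175 z [ 0.5602 -0.0044  0.0831] w 0.409 yaw 130.11
```

```bash
python3 -c "
from h import *
im=read_camera('wrist')[:,:,::-1];cv2.imwrite('pics/w9.png',im)
im=read_camera('side')[:,:,::-1];cv2.imwrite('pics/s9.png',cv2.resize(im[220:320,270:370],None,fx=6,fy=6,interpolation=cv2.INTER_CUBIC))"
```

```text
(no output)
```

View pics/w9.png

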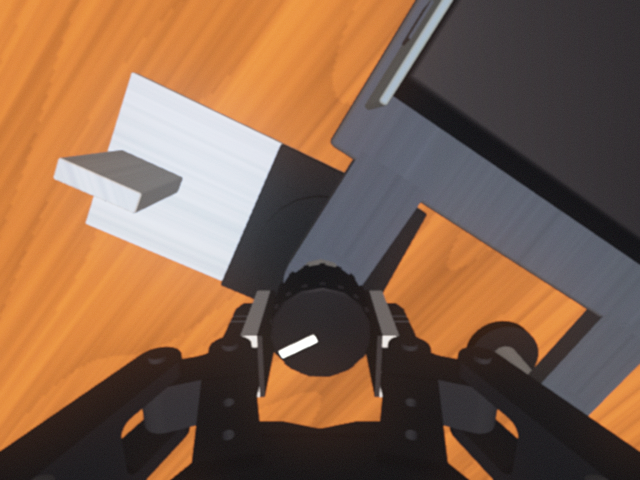

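View pics/s9.png

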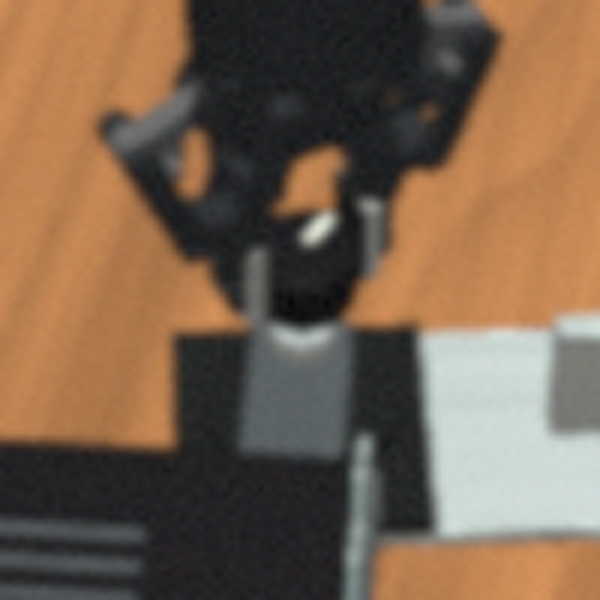

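The knob's marker keeps its angle relative to the jaws, so the knob turns without slipping. Not touching yet; continuing in small steps.

apply_moves(
  plan=[
    [[0,0,0.0001,0,0,0.006,1],[0,0,0.0002,0,0,0.02,1],[0,0,0.0003,0,0,0.035,1],[0,0,0.0004,0,0,0.05,1],[0,0,0.0005,0,0,0.064,1],[0,0,0.0006,0,0,0.076,1],[0,0,0.0007,0,0,0.085,1],[0,0,0.0007,0,0,0.089,1]],
  ],
)

```text
time: 14.05
tool_pos: [0.5597, -0.0046, 0.0823]
tcp_rot: [1.709, 2.632, 0.001]
wrist_force: [-0.8, -3.1, 6.7]
width: 0.41
```

```bash
python3 -c "
from h import *
st();avg(4)"
```

```text
t 14.05 F [-0.76 -3.06  6.66] M [-0.7295  0.5081 -0.0334] q6 -0.4705 jt6 0.0193 z [ 0.5597 -0.0046  0.0823] w 0.41 yaw 114.01
F [-1.04 -3.37  7.47] M [-0.705   0.5122  0.0048] Mz se 0.011 J6 [0.021 0.017 0.017]
t 14.35 F [-0.64 -3.45  7.05] M [-0.6727  0.5119 -0.0165] q6 -0.4718 jt6 0.0166 z [ 0.5597 -0.0046  0.0823] w 0.411 yaw 114.09
```

apply_moves(
  plan=[
    [[0,0,0.0001,0,0,0.006,1],[0,0,0.0002,0,0,0.02,1],[0,0,0.0003,0,0,0.035,1],[0,0,0.0004,0,0,0.05,1],[0,0,0.0005,0,0,0.064,1],[0,0,0.0006,0,0,0.076,1],[0,0,0.0007,0,0,0.085,1],[0,0,0.0007,0,0,0.089,1]],
  ],
)

```text
time: 15.02
tool_pos: [0.5592, -0.0046, 0.0816]
tcp_rot: [2.06, 2.369, 0.001]
wrist_force: [-3.1, -3.2, 8.7]
width: 0.411
```

```bash
python3 -c "
from h import *
st();avg(4)"
```

```text
t 15.02 F [-3.06 -3.24  8.65] M [-0.6357  0.8069 -0.0557] q6 -0.1909 jt6 0.017 z [ 0.5592 -0.0046  0.0816] w 0.411 yaw 97.99
F [-1.99 -3.41  8.31] M [-0.6121  0.7452 -0.0094] Mz se 0.008 J6 [0.019 0.015 0.014]
t 15.32 F [-2.22 -3.08  8.13] M [-0.6131  0.7439  0.0173] q6 -0.1922 jt6 0.0143 z [ 0.5592 -0.0046  0.0816] w 0.408 yaw 98.07
```

apply_moves(
  plan=[
    [[0,0,0,0,0,0.006,1],[0,0,0.0001,0,0,0.02,1],[0,0,0.0001,0,0,0.035,1],[0,0,0.0002,0,0,0.05,1],[0,0,0.0003,0,0,0.064,1],[0,0,0.0003,0,0,0.076,1],[0,0,0.0004,0,0,0.085,1],[0,0,0.0004,0,0,0.089,1]],
  ],
)

```text
time: 15.98
tool_pos: [0.5587, -0.0045, 0.0809]
tcp_rot: [2.371, 2.06, 0.0]
wrist_force: [-3.5, -3.9, 7.3]
width: 0.404
```

```bash
python3 -c "
from h import *
st();avg(4)"
```

```text
t 15.98 F [-3.47 -3.89  7.3 ] M [-0.5221  0.8155 -0.0392] q6 0.0887 jt6 0.0172 z [ 0.5587 -0.0045  0.0809] w 0.404 yaw 81.96
F [-3.24 -3.05  8.58] M [-5.095e-01  7.998e-01 -2.000e-04] Mz se 0.0131 J6 [0.019 0.015 0.014]
t 16.28 F [-3.18 -2.7   8.92] M [-0.4972  0.8418  0.0376] q6 0.0875 jt6 0.0144 z [ 0.5587 -0.0045  0.0809] w 0.411 yaw 82.04
```

apply_moves(
  plan=[
    [[0,0,0,0,0,0.006,1],[0,0,0.0001,0,0,0.02,1],[0,0,0.0002,0,0,0.035,1],[0,0,0.0003,0,0,0.05,1],[0,0,0.0004,0,0,0.064,1],[0,0,0.0005,0,0,0.076,1],[0,0,0.0006,0,0,0.085,1],[0,0,0.0006,0,0,0.089,1]],
  ],
)

```text
time: 16.95
tool_pos: [0.5583, -0.0042, 0.0802]
tcp_rot: [2.635, 1.709, -0.001]
wrist_force: [-4.2, -2.1, 8.9]
width: 0.412
```

```bash
python3 -c "
from h import *
st();avg(4)"
```

```text
t 16.95 F [-4.16 -2.13  8.89] M [-0.3613  0.9128  0.0089] q6 0.3683 jt6 0.0158 z [ 0.5583 -0.0042  0.0802] w 0.412 yaw 65.94
F [-4.21 -2.82  9.19] M [-0.3536  0.9381 -0.006 ] Mz se 0.0114 J6 [0.018 0.014 0.013]
t 17.25 F [-4.56 -2.34  9.29] M [-0.2715  0.95   -0.0038] q6 0.367 jt6 0.013 z [ 0.5583 -0.0043  0.0802] w 0.408 yaw 66.01
```

apply_moves(
  plan=[
    [[0,0,0.0001,0,0,0.011,1],[0,0,0.0002,0,0,0.022,1],[0,0,0.0003,0,0,0.033,1],[0,0,0.0003,0,0,0.044,1],[0,0,0.0004,0,0,0.055,1],[0,0,0.0005,0,0,0.066,1],[0,0,0.0006,0,0,0.077,1],[0,0,0.0006,0,0,0.088,1]],
  ],
)

```text
time: 17.92
tool_pos: [0.5579, -0.004, 0.0795]
tcp_rot: [-2.846, -1.329, 0.001]
wrist_force: [-4.1, -1.2, 9.0]
width: 0.409
```

```bash
python3 -c "
from h import *
st();avg(4)"
```

```text
t 17.92 F [-4.06 -1.25  8.96] M [-0.1005  1.1004  0.0214] q6 0.6452 jt6 -0.4156 z [ 0.5579 -0.004   0.0795] w 0.409 yaw 50.06
F [-5.06 -1.84  9.32] M [-0.144   1.0091  0.0104] Mz se 0.0146 J6 [0.021 0.01  0.008]
t 18.22 F [-5.17 -2.51  8.84] M [-0.1342  0.9737 -0.0241] q6 0.6435 jt6 0.0084 z [ 0.5578 -0.0039  0.0794] w 0.404 yaw 50.16
```

apply_moves(
  plan=[
    [[-0.0003,-0.0002,0,0,0,0.006,1],[-0.0007,-0.0004,0.0001,0,0,0.02,1],[-0.0007,-0.0004,0.0001,0,0,0.035,1],[-0.0007,-0.0004,0.0002,0,0,0.05,1],[-0.0007,-0.0004,0.0003,0,0,0.064,1],[-0.0007,-0.0004,0.0004,0,0,0.076,1],[-0.0007,-0.0004,0.0005,0,0,0.085,1],[-0.0007,-0.0004,0.0005,0,0,0.089,1]],
  ],
)

```text
time: 18.88
tool_pos: [0.5574, -0.0037, 0.0788]
tcp_rot: [-3.003, -0.92, -0.0]
wrist_force: [-3.5, 0.2, 7.5]
width: 0.407
```

```bash
python3 -c "
from h import *
st();avg(4)"
```

```text
t 18.88 F [-3.52  0.15  7.48] M [ 0.1835  0.7631 -0.033 ] q6 0.9238 jt6 0.0188 z [ 0.5574 -0.0037  0.0788] w 0.407 yaw 34.05
F [-3.36  0.01  7.13] M [0.2328 0.7564 0.0157] Mz se 0.0264 J6 [0.021 0.017 0.016]
t 19.18 F [-3.03 -0.38  7.1 ] M [0.2598 0.7681 0.1036] q6 0.9225 jt6 0.0159 z [ 0.5574 -0.0036  0.0788] w 0.411 yaw 34.12
```

apply_moves(
  plan=[
    [[0,0,0,0,0,0.006,1],[0,0,0.0001,0,0,0.02,1],[0,0,0.0001,0,0,0.035,1],[0,0,0.0002,0,0,0.05,1],[0,0,0.0003,0,0,0.064,1],[0,0,0.0004,0,0,0.076,1],[0,0,0.0005,0,0,0.085,1],[0,0,0.0006,0,0,0.089,1]],
  ],
)

```text
time: 19.85
tool_pos: [0.5573, -0.0032, 0.0781]
tcp_rot: [-3.101, -0.492, 0.0]
wrist_force: [-4.3, 2.3, 7.3]
width: 0.408
```

```bash
python3 -c "
from h import *
st();avg(4)"
```

```text
t 19.85 F [-4.32  2.27  7.35] M [ 0.5266  0.7353 -0.0031] q6 1.2034 jt6 0.0193 z [ 0.5573 -0.0032  0.0781] w 0.408 yaw 18.02
F [-4.17  1.73  7.07] M [0.4976 0.7838 0.0052] Mz se 0.0044 J6 [0.021 0.017 0.017]
t 20.15 F [-4.17  1.33  7.51] M [ 0.4954  0.8494 -0.0016] q6 1.2021 jt6 0.0165 z [ 0.5573 -0.0032  0.0781] w 0.406 yaw 18.09
```

```bash
python3 -c "
from h import *
im=read_camera('wrist')[:,:,::-1];cv2.imwrite('pics/w10.png',im)
im=read_camera('side')[:,:,::-1];cv2.imwrite('pics/s10.png',cv2.resize(im[220:320,270:400],None,fx=6,fy=6,interpolation=cv2.INTER_CUBIC))"
```

```text
(no output)
```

View pics/w10.png

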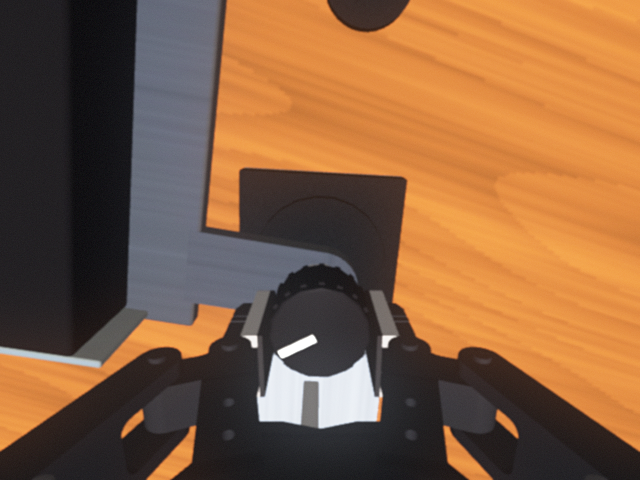

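View pics/s10.png

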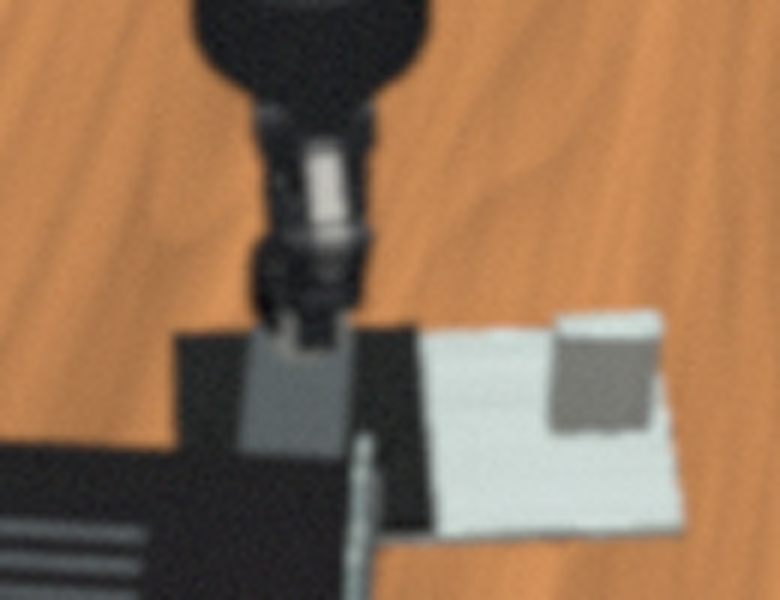

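No slip: the marker is still at (297,346) in the jaws, and the pad has not moved. Continuing.

apply_moves(
  plan=[
    [[0,0,0,0,0,0.006,1],[0,0,0.0001,0,0,0.02,1],[0,0,0.0001,0,0,0.035,1],[0,0,0.0002,0,0,0.05,1],[0,0,0.0003,0,0,0.064,1],[0,0,0.0004,0,0,0.076,1],[0,0,0.0005,0,0,0.085,1],[0,0,0.0006,0,0,0.089,1]],
  ],
)

```text
time: 20.92
tool_pos: [0.5572, -0.0027, 0.0774]
tcp_rot: [-3.138, -0.054, 0.001]
wrist_force: [-4.0, 4.2, 8.0]
width: 0.41
```

```bash
python3 -c "
from h import *
st();avg(4)"
```

```text
t 20.92 F [-4.02  4.2   8.03] M [0.8319 0.672  0.0455] q6 1.483 jt6 0.0243 z [ 0.5572 -0.0027  0.0774] w 0.41 yaw 1.99
F [-3.71  3.44  6.95] M [0.7882 0.6617 0.0345] Mz se 0.0074 J6 [0.027 0.023 0.022]
t 21.22 F [-3.83  3.76  6.8 ] M [0.7777 0.6843 0.0514] q6 1.4817 jt6 0.0218 z [ 0.5572 -0.0027  0.0774] w 0.402 yaw 2.07
```

A slight rise in both torque readings, so a touch may be near. Smaller step now (8°).

apply_moves(
  plan=[
    [[0,0,0,0,0,0.003,1],[0,0,0,0,0,0.01,1],[0,0,0.0001,0,0,0.018,1],[0,0,0.0001,0,0,0.026,1],[0,0,0.0002,0,0,0.033,1],[0,0,0.0002,0,0,0.039,1],[0,0,0.0003,0,0,0.043,1],[0,0,0.0003,0,0,0.044,1]],
  ],
)

```text
time: 21.88
tool_pos: [0.5573, -0.0025, 0.0771]
tcp_rot: [-3.135, 0.161, 0.001]
wrist_force: [-3.7, 3.7, 7.5]
width: 0.406
```

```bash
python3 -c "
from h import *
st();avg(8)"
```

```text
t 21.88 F [-3.65  3.67  7.51] M [0.9615 0.611  0.0225] q6 1.6204 jt6 0.1139 z [ 0.5573 -0.0025  0.0771] w 0.406 yaw -5.88
F [-3.64  3.85  7.22] M [0.9175 0.6284 0.0505] Mz se 0.0074 J6 [0.058 0.058 0.058]
t 22.38 F [-3.22  4.21  6.76] M [0.9068 0.6016 0.0732] q6 1.6199 jt6 0.0577 z [ 0.5573 -0.0025  0.0771] w 0.409 yaw -5.85
```

Torque rose by about 0.041 N m (J6 0.017 to 0.058, Mz 0 to 0.05), so roughly 2.2 N bearing. The turn since touch gives the same figure. About 10° more should make it 5 N.

apply_moves(
  plan=[
    [[0,0,0,0,0,0.003,1],[0,0,0.0001,0,0,0.012,1],[0,0,0.0001,0,0,0.022,1],[0,0,0.0002,0,0,0.032,1],[0,0,0.0002,0,0,0.042,1],[0,0,0.0003,0,0,0.05,1],[0,0,0.0003,0,0,0.055,1],[0,0,0.0003,0,0,0.057,1]],
  ],
)

```text
time: 23.05
tool_pos: [0.5574, -0.0022, 0.0768]
tcp_rot: [-3.107, 0.441, 0.001]
wrist_force: [-3.1, 5.5, 6.7]
width: 0.406
```

```bash
python3 -c "
from h import *
st();avg(14)"
```

```text
t 23.05 F [-3.05  5.51  6.67] M [1.0838 0.5724 0.1166] q6 1.7996 jt6 0.1365 z [ 0.5574 -0.0022  0.0768] w 0.406 yaw -16.15
F [-3.48  5.23  6.77] M [1.1057 0.5433 0.1112] Mz se 0.0075 J6 [0.114 0.114 0.114]
t 23.85 F [-3.3   5.19  6.65] M [1.0927 0.5078 0.1451] q6 1.7988 jt6 0.114 z [ 0.5574 -0.0022  0.0768] w 0.41 yaw -16.11
```

The estimate is about 4.9 N, and joint torque and turn angle agree. Letting go and rising.

apply_moves(
  plan=[
    [[0,0,0,0,0,0,0.1],[0,0,0,0,0,0,0],[0,0,0,0,0,0,-0.1],[0,0,0,0,0,0,-0.15],[0,0,0,0,0,0,-0.2],[0,0,0,0,0,0,-0.2],[0,0,0,0,0,0,-0.2],[0,0,0,0,0,0,-0.2]],
  ],
)

```text
time: 24.52
tool_pos: [0.5575, -0.0043, 0.0754]
tcp_rot: [-3.11, 0.443, 0.0]
wrist_force: [-0.0, -0.1, 0.6]
width: 0.597
```

```bash
python3 -c "
from h import *
st();avg(3)
im=read_camera('wrist')[:,:,::-1];cv2.imwrite('pics/w11.png',im)"
```

```text
t 24.52 F [-0.01 -0.14  0.58] M [ 0.0255 -0.0039 -0.0181] q6 1.8015 jt6 -0.0015 z [ 0.5575 -0.0043  0.0754] w 0.597 yaw -16.22
F [-0.05 -0.59  0.12] M [0.0167 0.0233 0.0152] Mz se 0.0245 J6 [-0.001 -0.001 -0.   ]
t 24.77 F [ 0.65 -0.33 -0.23] M [0.0173 0.0139 0.0752] q6 1.8016 jt6 -0.0004 z [ 0.5575 -0.0042  0.0755] w 0.6 yaw -16.22
```

View pics/w11.png

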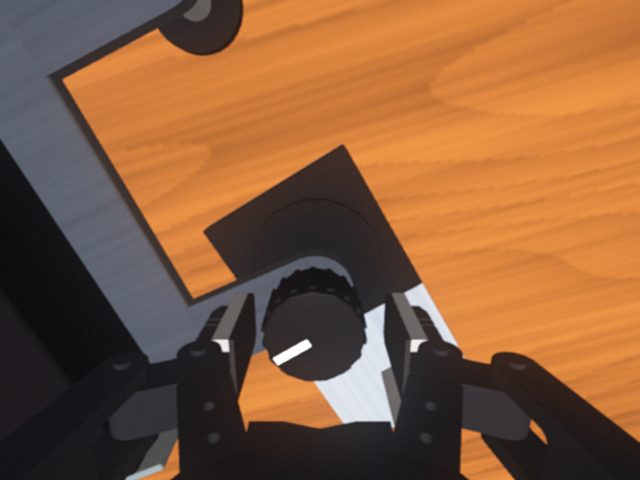

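The knob is free between the open fingers, its marker sprung back a few degrees as described, and no force remains on the tool. Rising.

apply_moves(
  plan=[
    [[0,0,-0.01,0,0,0,-0.2],[0,0,-0.03,0,0,0,-0.2],[0,0,-0.06,0,0,0,-0.2],[0,0,-0.09,0,0,0,-0.2],[-0.02,0,-0.12,0,0,0,-0.2],[-0.05,0,-0.13,0,0,0,-0.2],[-0.08,0,-0.14,0,0,0,-0.2],[-0.09,0,-0.14,0,0,0,-0.2]],
  ],
)

```text
time: 25.48
tool_pos: [0.4696, 0.0217, 0.2188]
tcp_rot: [-3.109, 0.442, -0.005]
wrist_force: [0.2, 0.4, -0.5]
width: 0.597
```

apply_moves(
  plan=[
    [[-0.02,0,0,0,0,0,-0.2],[-0.04,0,0,0,0,0,-0.2],[-0.05,0,0,0,0,0,-0.2],[-0.05,0,0,0,0,0,-0.2],[-0.05,0,0,0,0,0,-0.2],[-0.05,0,0,0,0,0,-0.2],[-0.05,0,0,0,0,0,-0.2],[-0.05,0,0,0,0,0,-0.2]],
  ],
)

```text
time: 26.15
tool_pos: [0.4239, 0.0347, 0.2155]
tcp_rot: [3.11, -0.444, -0.0]
wrist_force: [-0.3, -0.3, 0.5]
width: 0.599
```

```bash
python3 -c "
from h import *
st()
im=read_camera('top')[:,:,::-1];cv2.imwrite('pics/t12.png',im);cv2.imwrite('pics/t12c.png',cv2.resize(im[140:330,180:490],None,fx=2.5,fy=2.5,interpolation=cv2.INTER_CUBIC))
im=read_camera('side')[:,:,::-1];cv2.imwrite('pics/s12.png',im)"
```

```text
t 26.15 F [-0.31 -0.26  0.47] M [ 0.0288  0.0106 -0.0595] q6 1.8774 jt6 -0.0013 z [0.4239 0.0347 0.2155] w 0.599 yaw -16.24
```

View pics/t12c.png

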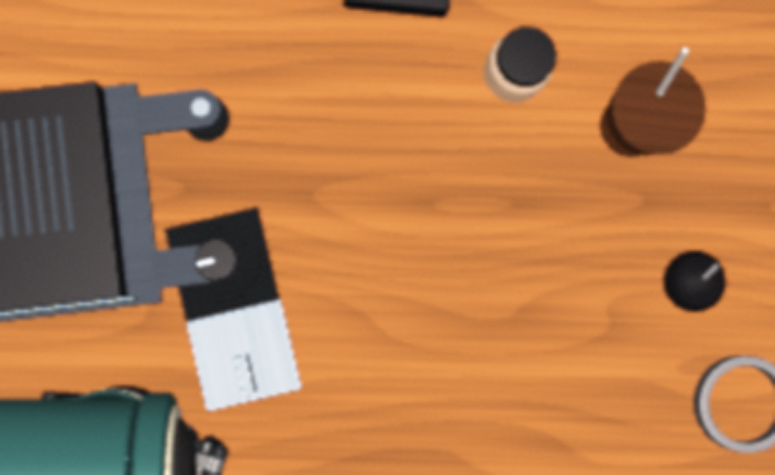

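View pics/s12.png

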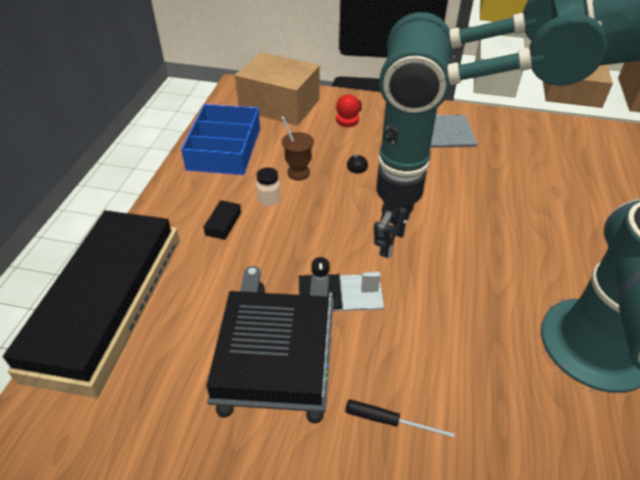

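The rubber's centre is at (269.0,245.4) and the foot axis at (268.3,244.9), about 2 mm apart. The bystanders are where they were. Handing in.

```bash
python3 -c "
from workcell import bot
print(bot.finish_job())"
```

```text
the job is handed in; nothing more can be done
None
```

The pad is under the foot, and the foot bears on it with an estimated 4 to 5 N. I handed the job in at about 26 s of the 72 s allowed; no verdict is reported.

**What I did**
- I gripped the pad by its bar, turned it about 83°, slid it under the raised foot and let go with the foot still clear.
- I screwed the knob down clockwise, about 240° in all. Touch came at roughly 220°. I then let go and backed the arm away.

**Last checks**
- **Position:** in the final top picture the rubber's middle is about 2 mm from the foot's axis. The pad looks flat and did not move during screwing.
- **Bystanders:** by eye in the final pictures, the cup, jar, screwdriver, tape and mouse are where they started.
- **Robot:** after release the wrist force was within noise and the joint 6 torque was about zero, so the arm touches nothing.

**What disagreed**
- **Bearing force:** this is inferred from torque and turn angle, not measured directly. The joint 6 torque rise and the turn past touch both gave about 4.9 N. The noisier wrist moment gave 3.8 to 5.5 N.
- **Friction:** the torque I read with the foot hanging free was about 0.017 N m, less than the stated 0.03 to 0.04. If the stated friction is right, the force is nearer 4 N.

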